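# Transfer a row of optics parts to the bay rack in reverse order

### The job

The bench set-up will be worked on from the other end, so move the four parts (three post holders and a steel sleeve) from the cork pads of the grey rack into the four bays of the aluminium rack, in reverse order: the part that stood leftmost on the pads goes into the rightmost bay, the second from the left into the second from the right, and so on. Do not let any part tip over, and leave each one standing flat on the floor of its own bay, at rest and released.

Things in the scene. Friction and masses are not known exactly. Their poses are not given: they have to be found in the camera images.
- tall_post: Tall black post holder, standing upright, 99 mm tall, round, 25 mm in diameter. Origin: centre of its underside outline, z up. Its round axis lies 3.5 mm from the origin on the +y side; a small thumbscrew sticks out to -y, reaching 16 mm from the origin (67 mm up); at the start it points roughly to the robot's right, along the row. Grasp the round body, fingers closing along its x (across the row).
- middle_post: Middle-sized black post holder, standing upright, 66 mm tall, round, 25 mm in diameter. Origin: centre of its underside outline, z up. Its round axis lies 3.5 mm from the origin on the +y side; a small thumbscrew sticks out to -y, reaching 16 mm from the origin (45 mm up); at the start it points roughly to the robot's right, along the row. Grasp the round body, fingers closing along its x (across the row).
- sleeve: Bored steel sleeve without a thumbscrew, standing upright, 58 mm tall, round, 29 mm in diameter, axis through the origin; origin at the centre of its underside, z up
- short_post: Short bare-steel post holder, standing upright, 45 mm tall, round, 24 mm in diameter. Origin: centre of its underside outline, z up. Its round axis lies 3.5 mm from the origin on the +y side; a small thumbscrew sticks out to -y, reaching 16 mm from the origin (30 mm up); at the start it points roughly to the robot's right, along the row. Grasp the round body, fingers closing along its x (across the row).
- pad_rack: Grey painted flat plate on four legs with four cork pads in a row, fixed; the left or the right one of the two racks. 66 mm deep (x), 298 mm long (y), top 81 mm above the table. Origin: at table height under the plate's centre; +y to the robot's left along the row, +x away from it (turned up to 0.3 rad). Pad centres at x = 0, y = -99, -33, 33, 99 mm; the parts' feet stand 84 mm above the table
- bay_rack: Bare aluminium rack on four legs, empty, fixed. 66 mm deep (x), 298 mm long (y). Four 46 x 46 mm bays in a row, grey-lined floors 81 mm above the table, parted and surrounded by a lip that tops out at 87 mm. Origin: at table height under the plate's centre; +y to the robot's left along the row, +x away from it (turned up to 0.3 rad). Bay centres at x = 0, y = -99, -33, 33, 99 mm
- pad_round: Round, 48 mm, cork pad, 3 mm thick, fixed on the pad rack; origin at the centre of its underside, axes as the pad rack's. The tall post holder stands on it at the start (within 4 mm of its centre); the pad itself never moves, so it marks where that part stood in the row
- pad_square: Square, 44 mm, cork pad, 3 mm thick, fixed on the pad rack; origin at the centre of its underside, axes as the pad rack's. The middle-sized post holder stands on it at the start (within 4 mm of its centre); the pad itself never moves, so it marks where that part stood in the row
- pad_cross: Cross-shaped, 52 mm over its arms, cork pad, 3 mm thick, fixed on the pad rack; origin at the centre of its underside, axes as the pad rack's. The steel sleeve stands on it at the start (within 4 mm of its centre); the pad itself never moves, so it marks where that part stood in the row
- pad_six: Six-sided, 50 to 58 mm across, cork pad, 3 mm thick, fixed on the pad rack; origin at the centre of its underside, axes as the pad rack's. The short steel post holder stands on it at the start (within 4 mm of its centre); the pad itself never moves, so it marks where that part stood in the row

How it is judged (in metres and radians):
At the end, for the whole second after the job is handed in: All four parts stand in the bay rack in the reverse of their order on the pads: each one's origin within 15 mm along x and y of the centre of its mirrored bay, its foot within 4 mm of the bay floor's height, upright within 0.1 rad, at rest (x of tall_post in the frame of bay_rack between -0.015 and 0.015 m and z of tall_post in the frame of bay_rack between 0.077 and 0.085 m and angle between each of tall_post, middle_post, sleeve, short_post's own z axis and vertical below 0.1 rad and linear speed of each of tall_post, middle_post, sleeve, short_post below 0.02 m/s and angular speed of each of tall_post, middle_post, sleeve, short_post below 0.5 rad/s and ((y of pad_round in the frame of pad_rack between -0.119 and -0.079 m and y of tall_post in the frame of bay_rack between 0.084 and 0.114 m) or (y of pad_round in the frame of pad_rack between -0.053 and -0.013 m and y of tall_post in the frame of bay_rack between 0.018 and 0.048 m) or (y of pad_round in the frame of pad_rack between 0.013 and 0.053 m and y of tall_post in the frame of bay_rack between -0.048 and -0.018 m) or (y of pad_round in the frame of pad_rack between 0.079 and 0.119 m and y of tall_post in the frame of bay_rack between -0.114 and -0.084 m)) and x of middle_post in the frame of bay_rack between -0.015 and 0.015 m and z of middle_post in the frame of bay_rack between 0.077 and 0.085 m and ((y of pad_square in the frame of pad_rack between -0.119 and -0.079 m and y of middle_post in the frame of bay_rack between 0.084 and 0.114 m) or (y of pad_square in the frame of pad_rack between -0.053 and -0.013 m and y of middle_post in the frame of bay_rack between 0.018 and 0.048 m) or (y of pad_square in the frame of pad_rack between 0.013 and 0.053 m and y of middle_post in the frame of bay_rack between -0.048 and -0.018 m) or (y of pad_square in the frame of pad_rack between 0.079 and 0.119 m and y of middle_post in the frame of bay_rack between -0.114 and -0.084 m)) and x of sleeve in the frame of bay_rack between -0.015 and 0.015 m and z of sleeve in the frame of bay_rack between 0.077 and 0.085 m and ((y of pad_cross in the frame of pad_rack between -0.119 and -0.079 m and y of sleeve in the frame of bay_rack between 0.084 and 0.114 m) or (y of pad_cross in the frame of pad_rack between -0.053 and -0.013 m and y of sleeve in the frame of bay_rack between 0.018 and 0.048 m) or (y of pad_cross in the frame of pad_rack between 0.013 and 0.053 m and y of sleeve in the frame of bay_rack between -0.048 and -0.018 m) or (y of pad_cross in the frame of pad_rack between 0.079 and 0.119 m and y of sleeve in the frame of bay_rack between -0.114 and -0.084 m)) and x of short_post in the frame of bay_rack between -0.015 and 0.015 m and z of short_post in the frame of bay_rack between 0.077 and 0.085 m and ((y of pad_six in the frame of pad_rack between -0.119 and -0.079 m and y of short_post in the frame of bay_rack between 0.084 and 0.114 m) or (y of pad_six in the frame of pad_rack between -0.053 and -0.013 m and y of short_post in the frame of bay_rack between 0.018 and 0.048 m) or (y of pad_six in the frame of pad_rack between 0.013 and 0.053 m and y of short_post in the frame of bay_rack between -0.048 and -0.018 m) or (y of pad_six in the frame of pad_rack between 0.079 and 0.119 m and y of short_post in the frame of bay_rack between -0.114 and -0.084 m))); the robot touches nothing.
It fails at once if A part was tipped over (leaned more than 0.7 rad) (angle between any of tall_post, middle_post, sleeve, short_post's own z axis and vertical above 0.7 rad).
It also fails if it takes over 109 s, if anything falls off the work surface, if the arm or the gripper's body presses on something with over 40 N, if the wrist force passes 120 N, or if a joint passes its speed limit or range.

### The arm

A 6-joint arm with a two-finger parallel gripper is mounted at the origin on a cart in front of the work surface, level with it; the furniture and walls round the work are solid. World frame = base frame: x ahead of the robot, y to its left, z up, the work surface at z = 0. Lengths are in m, angles in degrees, forces in N, time in s.
With the tool pointing down it reaches from about 0.3 to 0.75 m from the base axis. Payload 8.5 kg.
Tool frame: the origin (TCP) lies at the very end of the fingers, on their centre line; the grasp point (between the pads) lies 19 mm behind it (grip_depth is the distance from the TCP to the grasp point, in m); z points along the fingers, y is the direction in which the jaws open and shut (so a half turn about z gives the same grasp; the last joint's range is limited). The gripper opens to 85 mm and grips with 20 to 120 N. Pads are 22 mm wide; open, the fingers measure 114 mm over their backs; the gripper's body (76 mm by 85 mm) begins 54 mm behind the grasp point. The pads swing forward as they close: fully open they stand 13 mm farther back than shut.
Start: joints at [53.898, 21.807, 74.336, -0, 83.858, -12.336], TCP at [0.222, 0.503, 0.231] pointing down, gripper open.
Joint ranges: [-178.18, 178.18], [-50.72, 133.34], [12.68, 142.11], [-81.47, 261.47], [9.98, 163.14], [-165.26, 165.26]. Speed limits (degrees/s): [136.94, 136.94, 180, 180, 180, 180].

### API

Orientations are given as a 3x3 rotation matrix whose columns are the frame's x, y, z axes.
In Python, from rig import observe, get_image, close_job, silhouettes, grip_depth gives the robot as it stands. The module is installed in compiled form; this text tells all that it offers.
- The arm moves only by the shell command python3 -m crank 'ROWS' [FORCE]. ROWS is a JSON object of lists of equal length, an entry for each row: "slide": the shift along the tool's x, y, z in m, a list of three; "roll": the turn about the tool's z in rad; "grip": the finger opening in m, from 0 to 0.0854. A call has exactly 8 rows; each row is the pose to reach, as a shift and turn from the pose commanded when the call began, along the tool's axes at that moment; what a row does not reach only later rows make up. A row lasts 1/10 s, in which the tool goes at most 50 mm and 8.59 degrees, less where a joint would pass 70% of its speed; a pose out of reach is approached as far as the arm can. A call with a gripper value outside its range is refused whole. The fingers move at their own pace and stop on an object; FORCE is the grip in N (left out, the last holds). Time passes only in rows, so rows that repeat a pose let the fingers close, or fill a call up. It gives the time, the measured TCP pose, the force and the opening at its end, in the units of the state.
- observe(): the state, without advancing time (a new reading comes with each control period).
- get_image(name): name is "scene" or "top"; returns a dict with "frame" (400x640x3 uint8, red, green, blue), "fx", "fy", "cx", "cy" (pixels), "xyz" and "rotation" of the camera in the world. Camera axes: x right, y down, z forward; pixel columns grow to the right and rows downward; lengths in m; the calibration is good to about 2 mm. A picture is of the moment at which its call begins. There is no depth.
- close_job(): hands the job in, once; it reports no verdict.
Trained networks look in a picture, given as the dict that the camera call returned (one of the last four; its "shot" number tells which), for a name from the list of things; names that differ only in an ending like _2 or _b are one class to them, and where a whole thing is asked for, a point or a joint stands for the part that bears it (a point fixed in the world has none). Each returns a list of dicts, best first, with "confidence" (0 to 1); they miss things now and then, are a little off and sometimes report something else, mostly with a low value. They report only what shows in the picture. A call takes as long as a camera call.
- silhouettes(target, picture): "pixels" (400x640 bool, what is visible of it) and "box" ([centre column, centre row, width, height] in pixels, round what is visible of it).
The state is a dict: "time_s": time; "q": joint angles; "qvel": joint speeds; "joint_efforts": joint torques, N m; "position": TCP position; "tool_rot": TCP orientation; "ft_force": force on the tool from outside, world axes, zero at the start; "wrist_torque": the same for the moment, N m; "grip_width": finger opening in m.
Only numpy, scipy, OpenCV 4.12 (cv2) and the standard library are available. Lean on these libraries where they do the work, as an engineer would, in place of code of your own. Each camera call takes 0.05 s, during which the arm holds its last target.

## Working session

There is one attempt and no reset: what is moved stays moved. The work goes in short steps, Python scripts to look and compute and a shell command to move; the robot and the scene stay as the last step left them, time stands still between calls to the robot, and variables do not carry over. Pictures are saved under pics/ and viewed, and the job is handed in when it is done.

```bash
ls; mkdir -p pics; python3 - <<'E'
from rig import *
import cv2,pickle
s=observe();print(s);print(grip_depth)
for n in("scene","top"):
    p=get_image(n);cv2.imwrite(f"pics/{n}0.png",p["frame"][:,:,::-1]);print({k:v for k,v in p.items() if k!="frame"})
E
```

```text
pics
{'time_s': 0.0, 'q': array([ 5.38983301e+01,  2.18431888e+01,  7.43846801e+01,  1.69424182e-03,
        8.38578864e+01, -1.23340601e+01]), 'qvel': array([-0.17360118, -0.00302955,  0.09977469,  0.02852395, -0.01982697,
        0.05486282]), 'joint_efforts': array([-8.58448630e-05, -4.48467028e+01, -2.31276888e+01, -2.32183493e-04,
        4.87407277e-03,  1.40902031e-05]), 'position': array([0.22147293, 0.50312566, 0.2306916 ]), 'tool_rot': array([[-9.15186210e-01,  4.03030248e-01, -9.05647253e-04],
       [ 4.03031115e-01,  9.15185500e-01, -1.19197927e-03],
       [ 3.48431534e-04, -1.45588701e-03, -9.99998879e-01]]), 'ft_force': array([ 0.50311821, -0.4943636 , -0.00407398]), 'wrist_torque': array([-0.00058229, -0.0103079 ,  0.03959239]), 'grip_width': 0.0852988338915109}
0.0187
{'fx': 520.9463477004824, 'fy': 520.9463477004824, 'cx': 317.9749877269415, 'cy': 202.96769844057593, 'xyz': array([ 0.13299759, -0.79265855,  1.12630907]), 'rotation': array([[ 0.90259307, -0.31832231,  0.28982178],
       [-0.43026203, -0.6891821 ,  0.58301168],
       [ 0.01415436, -0.65092161, -0.75901299]]), 'shot': 1}
{'fx': 370.5952530904423, 'fy': 370.5952530904423, 'cx': 311.4823951291111, 'cy': 204.56211801907764, 'xyz': array([0.34523454, 0.01255559, 0.913483  ]), 'rotation': array([[-0.14981327, -0.96265453,  0.2255044 ],
       [-0.98870742,  0.14671517, -0.03053363],
       [-0.00369158, -0.22753222, -0.97376356]]), 'shot': 2}
```

View pics/scene0.png

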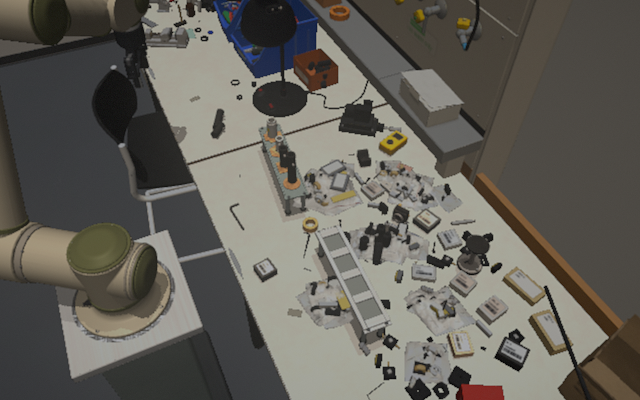

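View pics/top0.png

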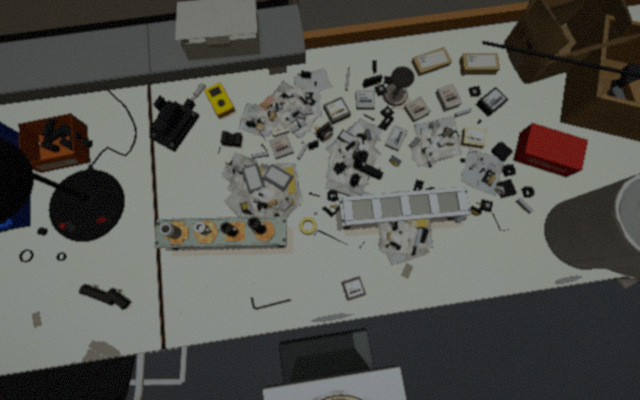

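```bash
cat > h.py <<'E'
import numpy as np,cv2
from rig import *
def ray(p,uv,z):
    d=p["rotation"]@np.array([(uv[0]-p["cx"])/p["fx"],(uv[1]-p["cy"])/p["fy"],1.]);o=np.array(p["xyz"])
    return o+d*(z-o[2])/d[2]
def proj(p,X):
    c=(np.atleast_2d(X)-p["xyz"])@p["rotation"]
    return np.c_[p["fx"]*c[:,0]/c[:,2]+p["cx"],p["fy"]*c[:,1]/c[:,2]+p["cy"]]
E
python3 - <<'E'
from h import *
import pickle
out={}
for n in("scene","top"):
    p=get_image(n);out[n]=p
    for t in"tall_post middle_post sleeve short_post pad_rack bay_rack pad_round pad_square pad_cross pad_six".split():
        r=silhouettes(t,p);out[n,t]=r
        for d in r[:2]:
            m=d["pixels"];v,u=np.nonzero(m)
            print(n,t,round(d["confidence"],2),np.round(d["box"],1),m.sum(),np.round(ray(p,(u.mean(),v.mean()),0.084),3))
pickle.dump(out,open("s.pkl","wb"))
p=out["top"]["frame"];cv2.imwrite("pics/t1.png",cv2.resize(p[200:260,145:295,::-1],None,fx=5,fy=5,interpolation=2))
cv2.imwrite("pics/t2.png",cv2.resize(p[170:250,330:480,::-1],None,fx=5,fy=5,interpolation=2))
p=out["scene"]["frame"];cv2.imwrite("pics/s1.png",cv2.resize(p[110:220,245:325,::-1],None,fx=5,fy=5,interpolation=2))
cv2.imwrite("pics/s2.png",cv2.resize(p[220:355,305:400,::-1],None,fx=4,fy=4,interpolation=2))
E
```

```text
scene tall_post 0.83 [290.6 165.6   9.1  36.1] 274 [0.52  0.162 0.084]
scene middle_post 0.51 [282.5 156.   12.3  25.6] 195 [0.516 0.214 0.084]
scene short_post 0.64 [277.4 142.2   7.7  17.1] 98 [0.525 0.269 0.084]
scene pad_rack 0.84 [283.8 167.8  51.2  85.1] 951 [0.49  0.139 0.084]
scene bay_rack 0.94 [351.2 285.2  74.1 117.3] 3345 [ 0.501 -0.242  0.084]
scene pad_round 0.46 [292.6 185.5  15.6  11.8] 89 [0.493 0.099 0.084]
scene pad_round 0.39 [353.8 283.6  72.9 115.6] 3419 [ 0.501 -0.244  0.084]
scene pad_square 0.5 [283.1 166.8  10.    9.2] 58 [0.492 0.17  0.084]
top tall_post 0.73 [258.6 223.2  16.2  17.7] 208 [0.509 0.117 0.084]
top middle_post 0.51 [226.6 230.4  17.7  11.9] 195 [0.509 0.181 0.084]
top middle_post 0.51 [266.5 233.6  24.8  17.3] 197 [0.489 0.099 0.084]
top sleeve 0.78 [170.1 231.8  20.   18. ] 259 [0.526 0.311 0.084]
top sleeve 0.7 [405.2 207.8 131.8  46.1] 3768 [ 0.502 -0.223  0.084]
top short_post 0.44 [201.1 228.6  16.1  13.2] 153 [0.521 0.242 0.084]
top pad_rack 0.69 [221.4 231.8 133.5  34.3] 2165 [0.502 0.192 0.084]
top bay_rack 0.58 [406.  206.8 133.7  44. ] 3803 [ 0.502 -0.223  0.084]
top pad_round 0.78 [267.1 232.2  18.6  17. ] 161 [0.491 0.095 0.084]
top pad_square 0.81 [235.1 231.6  22.2  24. ] 249 [0.5   0.163 0.084]
top pad_square 0.26 [208.2 230.3  22.3  18.4] 239 [0.506 0.228 0.084]
top pad_cross 0.56 [177.8 234.1  23.2  24.3] 223 [0.518 0.29  0.084]
top pad_cross 0.52 [204.1 228.8  17.6  13.5] 171 [0.52  0.24  0.084]
top pad_six 0.71 [206.3 230.7  24.   22.2] 290 [0.507 0.228 0.084]
```

View pics/t1.png

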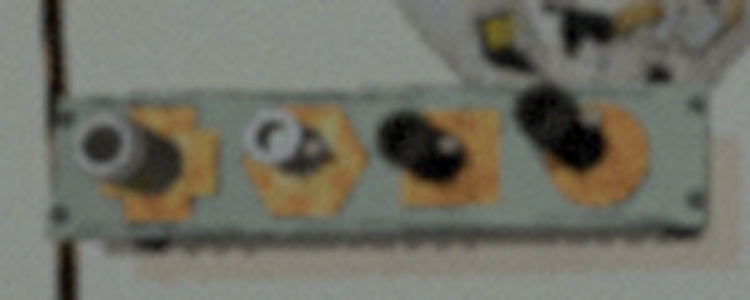

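View pics/s1.png

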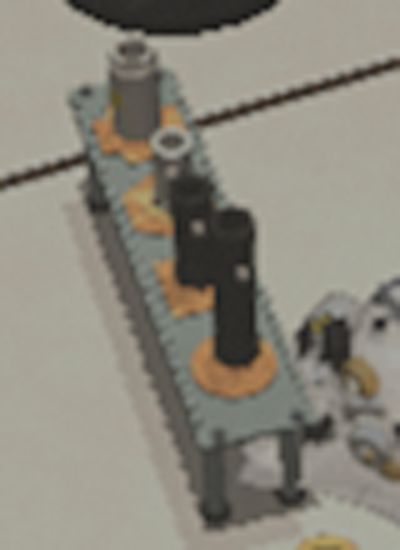

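View pics/t2.png

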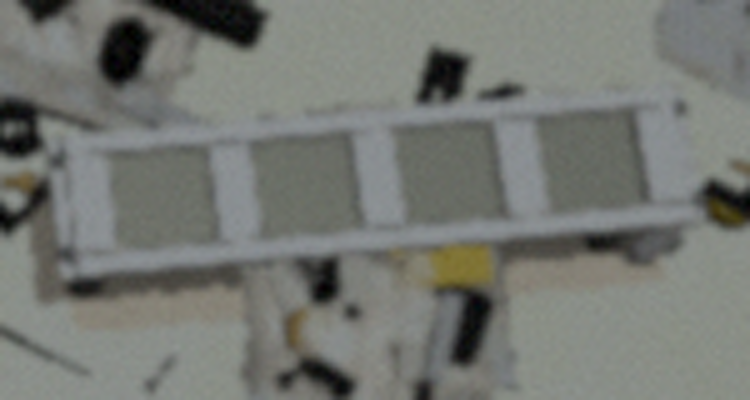

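View pics/s2.png

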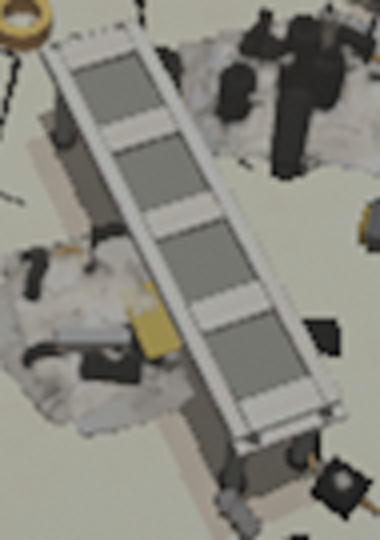

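```bash
python3 - <<'E'
from h import *
import pickle
from scipy.optimize import least_squares
o=pickle.load(open("s.pkl","rb"));T,S=o["top"],o["scene"]
t1=lambda a,b:(145+a/5-.4,200+b/5-.4);t2=lambda a,b:(330+a/5-.4,170+b/5-.4)
s1=lambda a,b:(245+a/5-.4,110+b/5-.4);s2=lambda a,b:(305+a/4-.4,220+b/4-.4)
def fit(name,L):
    def pts(x):
        c,s=np.cos(x[2]),np.sin(x[2]);R=np.array([[c,-s],[s,c]]);return lambda q:np.r_[R@q[:2]+x[:2],q[2]]
    def f(x):
        g=pts(x);return np.concatenate([(proj(p,g(np.array(q,float)))[0]-uv)/p["fx"]*500 for p,q,uv in L])
    r=least_squares(f,[.5,.0,0]);print(name,np.round(r.x,4),np.round(r.fun.reshape(-1,2),1).tolist());return r.x
ys=[.099,.033,-.033,-.099]
Lt=[(T,(0,y,.083),t2(*c)) for y,c in zip(ys,[(162,197),(305,185),(449,170),(594,160)])]
Ls=[(S,(0,y,.083),s2(*c)) for y,c in zip(ys,[(118,88),(163,173),(206,258),(258,355)])]
fit("bayT",Lt);fit("bayS",Ls);fit("bay",Lt+Ls)
P=[(.033,.149,.081),(.033,-.149,.081),(-.033,-.149,.081),(-.033,.149,.081)]
Lp=[(T,q,t1(*c)) for q,c in zip(P,[(60,98),(705,90),(703,232),(52,238)])]
Lq=[(S,q,s1(*c)) for q,c in zip(P[1:],[(317,425),(205,445),(73,97)])]
fit("padT",Lp);fit("padS",Lq);x=fit("pad",Lp+Lq)
for n,z,a,b in [("sleeve",.142,(103,146),(134,52)),("short",.129,(272,137),(172,142)),("middle",.15,(403,133),(191,186)),("tall",.183,(545,110),(235,220))]:
    print(n,np.round(ray(T,t1(*a),z),4),np.round(ray(S,s1(*b),z),4))
c,s=np.cos(x[2]),np.sin(x[2])
print([np.round(np.array([[c,-s],[s,c]])@[0,y]+x[:2],4) for y in ys])
E
```

```text
bayT [ 0.5036 -0.2261 -0.0628] [[0.4, -0.1], [0.4, -0.2], [-0.0, 0.5], [-0.8, -0.1]]
bayS [ 0.5073 -0.2219 -0.0603] [[0.1, 0.3], [-0.3, -0.3], [0.4, 0.4], [-0.3, -0.4]]
bay [ 0.5046 -0.225  -0.0615] [[-0.2, -0.5], [-0.3, -0.6], [-0.7, 0.0], [-1.5, -0.6], [-0.2, 1.5], [-0.7, 1.0], [0.1, 1.8], [-0.6, 1.2]]
padT [ 0.5051  0.2    -0.1403] [[-0.5, -0.6], [1.0, -0.3], [1.3, 0.2], [-1.7, 0.5]]
padS [ 0.5109  0.2005 -0.1388] [[0.7, -0.3], [-0.6, 1.0], [-0.2, -0.9]]
pad [ 0.5062  0.2    -0.1375] [[-0.6, -1.0], [0.9, -1.2], [1.3, -0.7], [-1.7, 0.1], [-0.6, 0.3], [-2.0, 1.7], [-1.6, -0.4]]
sleeve [0.5185 0.3012 0.142 ] [0.5225 0.3035 0.142 ]
short [0.5144 0.234  0.129 ] [0.5179 0.2373 0.129 ]
middle [0.5033 0.1738 0.15  ] [0.5055 0.1788 0.15  ]
tall [0.4972 0.1096 0.183 ] [0.5037 0.1129 0.183 ]
[array([0.5198, 0.2981]), array([0.5108, 0.2327]), array([0.5017, 0.1673]), array([0.4927, 0.1019])]
```

```bash
cat >> h.py <<'E'
PAD=np.array([.508,.200,-.139]);BAY=np.array([.5055,-.224,-.0615])
def to(x,y,z,yaw):  # yaw: direction of tool y wrt world x rotated
    s=observe();R=s["tool_rot"];d=R.T@(np.array([x,y,z])-s["position"])
    a=np.arctan2(R[1,1],R[0,1]);dy=(yaw-a+np.pi)%(2*np.pi)-np.pi
    print("t",round(s["time_s"],2),"pos",np.round(s["position"],4),"slide",np.round(d,4),"roll",round(-dy,4),"ft",np.round(s["ft_force"],1),"g",round(s["grip_width"],4),"q",np.round(s["q"],0),"tilt",np.round(R[:2,2],4))
def bay(y,off=.0035):
    c,s=np.cos(BAY[2]),np.sin(BAY[2]);return BAY[:2]+np.array([-s,c])*(y+off)
E
python3 -c "
from h import *
for y in(.099,.033,-.033,-.099):print(bay(y),bay(y,0))
to(.500,.111,.215,-.139)"
```

```text
[ 0.51179978 -0.12169378] [ 0.51158466 -0.12518716]
[ 0.50774334 -0.187569  ] [ 0.50752822 -0.19106239]
[ 0.50368689 -0.25344423] [ 0.50347178 -0.25693761]
[ 0.49963045 -0.31931945] [ 0.49941534 -0.32281284]
t 1.2 pos [0.2216 0.5033 0.2313] slide [-0.4129 -0.2469  0.0163] roll 1.295 ft [-1.   0.4  0.2] g 0.0854 q [ 54.  22.  74.   0.  84. -12.] tilt [-0. -0.]
```

```bash
python3 -m crank '{"slide":[[-0.03,-0.02,0],[-0.06,-0.04,0],[-0.1,-0.06,0],[-0.14,-0.08,0],[-0.18,-0.105,0],[-0.22,-0.13,0],[-0.25,-0.15,0],[-0.27,-0.16,0]],"roll":[0.1,0.2,0.3,0.42,0.55,0.68,0.8,0.9],"grip":[0.085,0.085,0.085,0.085,0.085,0.085,0.085,0.085]}' 30; python3 -c "
from h import *
to(.500,.111,.215,-.139)"
```

```text
time_s: 2.0
position: [0.4054, 0.2459, 0.2314]
tool_rot: [[-0.247, 0.969, 0.0], [0.969, 0.247, -0.0], [-0.0, 0.0, -1.0]]
ft_force: [0.3, 1.2, 0.8]
grip_width: 0.0851
t 2.0 pos [0.4054 0.2459 0.2314] slide [-0.1541  0.0584  0.0165] roll 0.3881 ft [0.3 1.2 0.8] g 0.0851 q [17. 14. 86. -0. 80.  3.] tilt [ 0.0003 -0.0002]
```

```bash
python3 -m crank '{"slide":[[-0.025,0.01,0],[-0.05,0.02,0],[-0.08,0.03,0],[-0.11,0.04,0.005],[-0.135,0.05,0.01],[-0.154,0.0585,0.0165],[-0.154,0.0585,0.0165],[-0.154,0.0585,0.0165]],"roll":[0.08,0.16,0.24,0.31,0.36,0.388,0.388,0.388],"grip":[0.085,0.085,0.085,0.085,0.085,0.085,0.085,0.085]}' 30; python3 -c "
from h import *
to(.500,.111,.122,-.139)
for n in('top','scene'):
    p=get_image(n);s=observe();u,v=map(int,proj(p,s['position'])[0]);print(u,v)
    f=p['frame'][v-60:v+60,u-60:u+60,::-1];cv2.imwrite(f'pics/a_{n}.png',cv2.resize(f,None,fx=4,fy=4))"
```

```text
time_s: 2.8
position: [0.4996, 0.1141, 0.2148]
tool_rot: [[0.132, 0.991, -0.001], [0.991, -0.132, 0.0], [0.0, -0.001, -1.0]]
ft_force: [0.1, 0.1, 0.3]
grip_width: 0.0849
t 2.8 pos [0.4996 0.1141 0.2148] slide [-0.003   0.0008  0.0928] roll 0.0071 ft [0.1 0.1 0.3] g 0.0849 q [-0. 19. 82.  0. 79.  7.] tilt [-0.0005  0.0002]
248 217
289 144
```

View pics/a_scene.png

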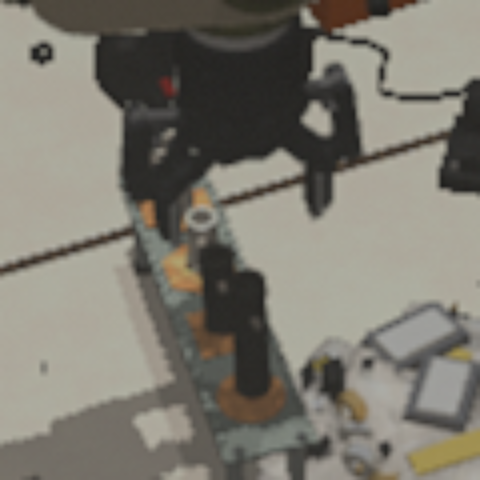

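View pics/a_top.png

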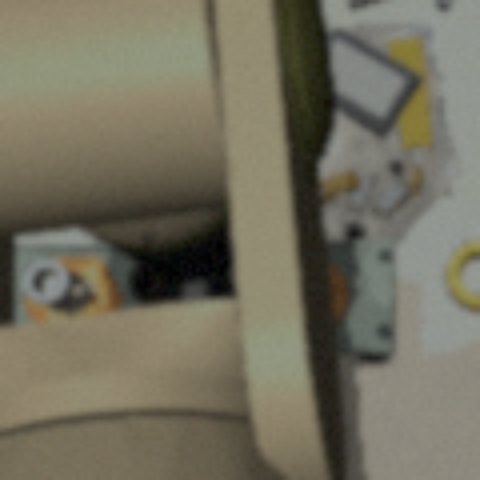

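```bash
python3 -m crank '{"slide":[[0,0.0005,0.015],[0,0.0005,0.03],[0,0.0005,0.05],[0,0.0005,0.07],[0,0.0005,0.085],[0,0.0005,0.093],[0,0.0005,0.093],[0,0.0005,0.093]],"roll":[0,0,0,0,0,0,0,0],"grip":[0.085,0.085,0.085,0.085,0.085,0.07,0.055,0.045]}' 25; python3 -c "
from h import *
to(.500,.111,.122,-.139)
for n in('scene',):
    p=get_image(n);s=observe();u,v=map(int,proj(p,s['position'])[0]);print(u,v)
    f=p['frame'][v-60:v+60,u-60:u+60,::-1];cv2.imwrite(f'pics/b_{n}.png',cv2.resize(f,None,fx=4,fy=4))"
```

```text
time_s: 3.7
position: [0.5006, 0.1142, 0.1226]
tool_rot: [[0.131, 0.991, 0.001], [0.991, -0.131, -0.0], [0.0, 0.001, -1.0]]
ft_force: [0.1, 0.4, -0.3]
grip_width: 0.0452
t 3.7 pos [0.5006 0.1142 0.1226] slide [-0.0033 -0.0002  0.0006] roll 0.0077 ft [ 0.1  0.4 -0.3] g 0.0452 q [-0. 24. 90. -0. 66.  7.] tilt [ 0.0012 -0.    ]
290 169
```

View pics/b_scene.png

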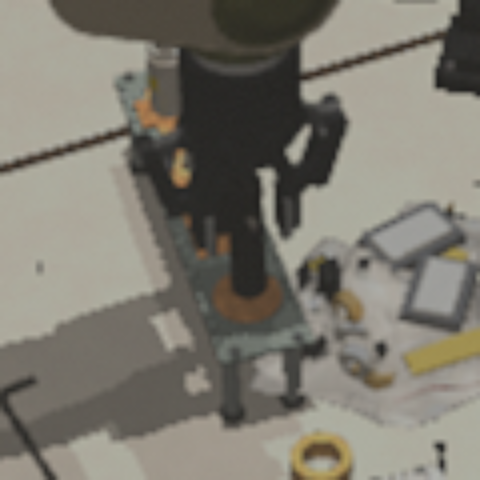

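```bash
python3 -m crank '{"slide":[[-0.0015,0,0],[-0.003,0,0],[-0.003,0,0],[-0.003,0,0],[-0.003,0,0],[-0.003,0,0],[-0.003,0,0],[-0.003,0,0]],"roll":[0,0,0,0,0,0,0,0],"grip":[0.045,0.045,0.038,0.034,0.03,0.026,0.02,0.015]}' 30; python3 -c "
from h import *
to(.5118,-.1217,.235,-.0615)"
```

```text
time_s: 4.55
position: [0.5, 0.1109, 0.1219]
tool_rot: [[0.132, 0.991, 0.0], [0.991, -0.132, 0.0], [0.0, 0.0, -1.0]]
ft_force: [-0.8, -0.2, 0.4]
grip_width: 0.0244
t 4.55 pos [0.5    0.1109 0.1219] slide [-0.229   0.0424 -0.1131] roll -0.0705 ft [-0.8 -0.2  0.4] g 0.0244 q [-1. 24. 90.  0. 65.  7.] tilt [0.0001 0.    ]
```

```bash
python3 -m crank '{"slide":[[0,0,0],[0,0,-0.01],[0,0,-0.03],[0,0,-0.055],[-0.01,0.002,-0.075],[-0.035,0.006,-0.09],[-0.065,0.012,-0.09],[-0.1,0.0185,-0.09]],"roll":[0,0,0,0,0,-0.01,-0.02,-0.03],"grip":[0.015,0.015,0.015,0.015,0.015,0.015,0.015,0.015]}' 45; python3 -c "
from h import *
to(.5118,-.1217,.140,-.0615)"
```

```text
time_s: 5.35
position: [0.5052, 0.0087, 0.213]
tool_rot: [[0.1, 0.995, 0.002], [0.995, -0.1, -0.0], [-0.0, 0.002, -1.0]]
ft_force: [0.6, 0.4, -0.0]
grip_width: 0.024
t 5.35 pos [0.5052 0.0087 0.213 ] slide [-0.1291  0.0195  0.073 ] roll -0.0387 ft [ 0.6  0.4 -0. ] g 0.024 q [-12.  18.  83.   0.  79.  -7.] tilt [ 0.0017 -0.0003]
```

```bash
python3 -m crank '{"slide":[[-0.03,0.004,0],[-0.06,0.009,0],[-0.09,0.0135,0],[-0.115,0.0175,0.005],[-0.129,0.0195,0.015],[-0.129,0.0195,0.03],[-0.129,0.0195,0.045],[-0.129,0.0195,0.05]],"roll":[-0.01,-0.02,-0.03,-0.035,-0.038,-0.038,-0.038,-0.038],"grip":[0.015,0.015,0.015,0.015,0.015,0.015,0.015,0.015]}'; python3 -c "
from h import *
to(.5118,-.1217,.120,-.0615)
p=get_image('scene');to(.5118,-.1217,.120,-.0615);s=observe();u,v=map(int,proj(p,s['position'])[0]);print(u,v)
f=p['frame'][v-60:v+60,u-60:u+60,::-1];cv2.imwrite(f'pics/c.png',cv2.resize(f,None,fx=4,fy=4))"
```

```text
time_s: 6.15
position: [0.5107, -0.1204, 0.1604]
tool_rot: [[0.064, 0.998, -0.003], [0.998, -0.064, 0.001], [0.001, -0.003, -1.0]]
ft_force: [-0.1, -0.3, 0.2]
grip_width: 0.0243
t 6.15 pos [ 0.5107 -0.1204  0.1604] slide [-0.0013  0.0013  0.0404] roll -0.0024 ft [-0.1 -0.3  0.2] g 0.0243 q [-26.  23.  85.   0.  72. -23.] tilt [-0.0026  0.0014]
t 6.2 pos [ 0.5108 -0.1204  0.1604] slide [-0.0013  0.0012  0.0404] roll -0.0022 ft [-0.8  0.6 -1.9] g 0.0241 q [-26.  23.  85.   0.  72. -23.] tilt [-0.0026  0.0014]
334 222
```

View pics/c.png

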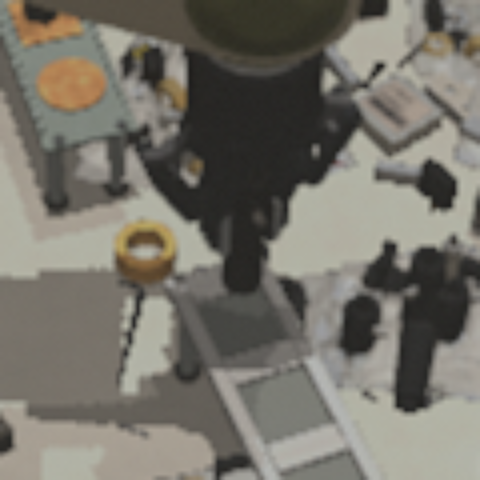

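```bash
python3 -m crank '{"slide":[[0,0.001,0.01],[-0.001,0.001,0.02],[-0.001,0.001,0.028],[-0.001,0.001,0.033],[-0.001,0.001,0.037],[-0.001,0.001,0.039],[-0.001,0.001,0.0405],[-0.001,0.001,0.0405]],"roll":[0,0,0,0,0,0,0,0],"grip":[0.015,0.015,0.015,0.015,0.015,0.015,0.015,0.015]}'; python3 -c "
from h import *
to(.5118,-.1217,.119,-.0615)"
```

```text
time_s: 7.0
position: [0.5124, -0.122, 0.1214]
tool_rot: [[0.064, 0.998, 0.0], [0.998, -0.064, -0.0], [-0.0, 0.0, -1.0]]
ft_force: [0.2, -0.0, -0.5]
grip_width: 0.0236
t 7.0 pos [ 0.5124 -0.122   0.1214] slide [ 0.0003 -0.0006  0.0024] roll -0.0025 ft [ 0.2 -0.  -0.5] g 0.0236 q [-26.  26.  88.  -0.  66. -23.] tilt [ 0.0001 -0.0001]
```

```bash
python3 -m crank '{"slide":[[0,0,0.0005],[0,0,0.001],[0,0,0.0015],[0,0,0.002],[0,0,0.002],[0,0,0.002],[0,0,0.002],[0,0,0.002]],"roll":[0,0,0,0,0,0,0,0],"grip":[0.015,0.015,0.015,0.015,0.015,0.015,0.015,0.015]}'; python3 -c "
from h import *
to(.5118,-.1217,.119,-.0615)"
```

```text
time_s: 7.8
position: [0.5123, -0.122, 0.1193]
tool_rot: [[0.064, 0.998, 0.0], [0.998, -0.064, -0.0], [-0.0, 0.0, -1.0]]
ft_force: [0.3, -0.2, -1.3]
grip_width: 0.0241
t 7.8 pos [ 0.5123 -0.122   0.1193] slide [ 0.0003 -0.0006  0.0003] roll -0.0025 ft [ 0.3 -0.2 -1.3] g 0.0241 q [-26.  26.  88.   0.  66. -23.] tilt [ 0. -0.]
```

```bash
python3 -m crank '{"slide":[[0,0,0.0005],[0,0,0.001],[0,0,0.001],[0,0,0.001],[0,0,0.001],[0,0,0.001],[0,0,0.001],[0,0,0.001]],"roll":[0,0,0,0,0,0,0,0],"grip":[0.015,0.015,0.015,0.015,0.018,0.021,0.024,0.025]}' 20; python3 -c "
from h import *
to(.5118,-.1217,.119,-.0615)"
```

```text
time_s: 8.6
position: [0.5124, -0.1221, 0.1185]
tool_rot: [[0.064, 0.998, 0.0], [0.998, -0.064, -0.0], [-0.0, 0.0, -1.0]]
ft_force: [0.2, -0.5, -0.5]
grip_width: 0.0248
t 8.6 pos [ 0.5124 -0.1221  0.1185] slide [ 0.0003 -0.0006 -0.0005] roll -0.0025 ft [ 0.2 -0.5 -0.5] g 0.0248 q [-26.  26.  88.   0.  66. -23.] tilt [ 0.0004 -0.0002]
```

```bash
python3 -m crank '{"slide":[[0,0,0],[0,0,0],[0,0,0],[0,0,0],[0,0,0],[0,0,-0.01],[0,0,-0.03],[0,0,-0.06]],"roll":[0,0,0,0,0,0,0,0],"grip":[0.028,0.034,0.042,0.05,0.06,0.06,0.06,0.06]}' 20; python3 -c "
from h import *
to(.504,.1755,.235,-.139)
p=get_image('scene');s=observe();u,v=map(int,proj(p,s['position'])[0]);print(u,v)
f=p['frame'][v-60:v+60,u-60:u+60,::-1];cv2.imwrite(f'pics/d.png',cv2.resize(f,None,fx=4,fy=4))"
```

```text
time_s: 9.4
position: [0.5118, -0.1218, 0.1787]
tool_rot: [[0.064, 0.998, -0.002], [0.998, -0.064, 0.001], [0.001, -0.002, -1.0]]
ft_force: [0.2, 0.2, 0.3]
grip_width: 0.0602
t 9.4 pos [ 0.5118 -0.1218  0.1787] slide [ 0.2963 -0.0269 -0.056 ] roll 0.0749 ft [0.2 0.2 0.3] g 0.0602 q [-26.  22.  83.   0.  75. -23.] tilt [-0.0023  0.0012]
336 215
```

View pics/d.png

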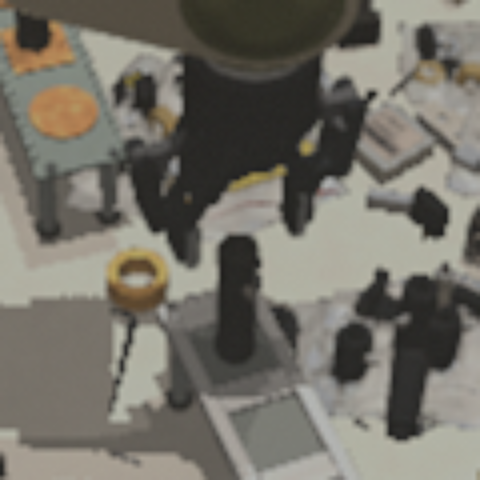

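```bash
python3 -m crank '{"slide":[[0,0,-0.02],[0,0,-0.035],[0.02,-0.002,-0.04],[0.06,-0.005,-0.04],[0.105,-0.009,-0.04],[0.15,-0.013,-0.04],[0.195,-0.0175,-0.04],[0.235,-0.021,-0.04]],"roll":[0,0,0,0.015,0.03,0.045,0.06,0.075],"grip":[0.06,0.06,0.06,0.06,0.06,0.06,0.06,0.06]}' 20; python3 -c "
from h import *
to(.504,.1755,.17,-.139)"
```

```text
time_s: 10.25
position: [0.506, 0.1159, 0.2192]
tool_rot: [[0.139, 0.99, 0.001], [0.99, -0.139, 0.0], [0.0, 0.001, -1.0]]
ft_force: [0.5, 0.9, -0.9]
grip_width: 0.0598
t 10.25 pos [0.506  0.1159 0.2192] slide [ 0.0588 -0.0103  0.0492] roll -0.0002 ft [ 0.5  0.9 -0.9] g 0.0598 q [-0. 19. 80.  0. 80.  8.] tilt [0.0011 0.0001]
```

```bash
python3 -m crank '{"slide":[[0.02,-0.004,0],[0.04,-0.008,0],[0.055,-0.01,0.01],[0.059,-0.0103,0.025],[0.059,-0.0103,0.04],[0.059,-0.0103,0.045],[0.059,-0.0103,0.045],[0.059,-0.0103,0.045]],"roll":[0,0,0,0,0,0,0,0],"grip":[0.06,0.06,0.06,0.06,0.06,0.06,0.06,0.06]}' 20; python3 -c "
from h import *
to(.504,.1755,.112,-.139)
p=get_image('scene');s=observe();u,v=map(int,proj(p,s['position'])[0]);print(u,v)
f=p['frame'][v-60:v+60,u-60:u+60,::-1];cv2.imwrite(f'pics/e.png',cv2.resize(f,None,fx=4,fy=4))"
```

```text
time_s: 11.05
position: [0.5047, 0.1735, 0.1738]
tool_rot: [[0.139, 0.99, 0.001], [0.99, -0.139, 0.0], [0.0, 0.001, -1.0]]
ft_force: [-0.4, -0.3, 0.0]
grip_width: 0.0601
t 11.05 pos [0.5047 0.1735 0.1738] slide [ 0.0019 -0.001   0.0618] roll -0.0004 ft [-0.4 -0.3  0. ] g 0.0601 q [ 6. 23. 83. -0. 74. 14.] tilt [0.0008 0.0001]
282 141
```

View pics/e.png

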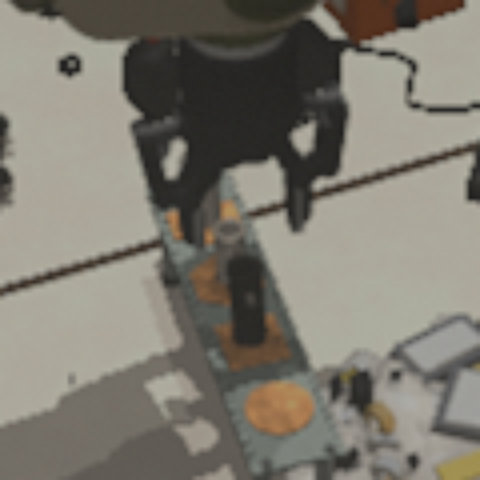

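```bash
python3 -m crank '{"slide":[[0.001,-0.0005,0.012],[0.002,-0.001,0.027],[0.002,-0.001,0.042],[0.002,-0.001,0.055],[0.002,-0.001,0.062],[0.002,-0.001,0.062],[0.002,-0.001,0.062],[0.002,-0.001,0.062]],"roll":[0,0,0,0,0,0,0,0],"grip":[0.06,0.06,0.06,0.055,0.05,0.045,0.042,0.038]}' 20; python3 -m crank '{"slide":[[0,0,0],[0,0,0],[0,0,0],[0,0,0],[0,0,0],[0,0,0],[0,0,0],[0,0,0]],"roll":[0,0,0,0,0,0,0,0],"grip":[0.035,0.032,0.029,0.026,0.022,0.018,0.015,0.015]}' 40;python3 -c "
from h import *
to(.5077,-.1876,.22,-.0615)"
```

```text
time_s: 11.9
position: [0.5041, 0.1758, 0.1121]
tool_rot: [[0.139, 0.99, 0.001], [0.99, -0.139, 0.0], [0.0, 0.001, -1.0]]
ft_force: [-0.4, 0.2, -0.2]
grip_width: 0.038
time_s: 12.7
position: [0.5037, 0.1758, 0.1115]
tool_rot: [[0.139, 0.99, 0.0], [0.99, -0.139, 0.0], [0.0, 0.0, -1.0]]
ft_force: [-0.7, 0.2, 3.7]
grip_width: 0.0239
t 12.7 pos [0.5037 0.1758 0.1115] slide [-0.3593  0.0543 -0.1085] roll -0.0775 ft [-0.7  0.2  3.7] g 0.0239 q [ 7. 27. 88. -0. 65. 14.] tilt [0.0002 0.    ]
```

```bash
python3 -m crank '{"slide":[[0,0,-0.01],[0,0,-0.03],[0,0,-0.06],[0,0,-0.09],[-0.015,0.0025,-0.11],[-0.04,0.006,-0.117],[-0.075,0.0115,-0.117],[-0.115,0.0175,-0.117]],"roll":[0,0,0,0,0,-0.01,-0.02,-0.03],"grip":[0.015,0.015,0.015,0.015,0.015,0.015,0.015,0.015]}' 45; python3 -m crank '{"slide":[[-0.04,0.006,0],[-0.08,0.012,0],[-0.12,0.018,0],[-0.16,0.024,0],[-0.2,0.03,0],[-0.225,0.034,0],[-0.24,0.0365,0],[-0.244,0.037,0]],"roll":[-0.01,-0.02,-0.03,-0.04,-0.045,-0.0475,-0.0475,-0.0475],"grip":[0.015,0.015,0.015,0.015,0.015,0.015,0.015,0.015]}';python3 -c "
from h import *
to(.5077,-.1876,.1085,-.0615)"
```

```text
time_s: 13.5
position: [0.5049, 0.0588, 0.2291]
tool_rot: [[0.107, 0.994, 0.001], [0.994, -0.107, -0.0], [0.0, 0.001, -1.0]]
ft_force: [0.7, -0.7, -0.2]
grip_width: 0.0242
time_s: 14.3
position: [0.5153, -0.1881, 0.2284]
tool_rot: [[0.063, 0.998, -0.0], [0.998, -0.063, 0.0], [0.0, -0.0, -1.0]]
ft_force: [0.1, 0.8, -1.4]
grip_width: 0.0238
t 14.3 pos [ 0.5153 -0.1881  0.2284] slide [ 0.     -0.0076  0.1199] roll -0.0015 ft [ 0.1  0.8 -1.4] g 0.0238 q [-32.  22.  75.   0.  83. -29.] tilt [-0.0001  0.0001]
```

```bash
python3 -m crank '{"slide":[[0,-0.004,0.02],[0,-0.0076,0.045],[0,-0.0076,0.07],[0,-0.0076,0.09],[0,-0.0076,0.105],[0,-0.0076,0.112],[0,-0.0076,0.116],[0,-0.0076,0.118]],"roll":[0,0,0,0,0,0,0,0],"grip":[0.015,0.015,0.015,0.015,0.015,0.015,0.015,0.015]}';python3 -c "
from h import *
to(.5077,-.1876,.1085,-.0615)"
```

```text
time_s: 15.1
position: [0.508, -0.1862, 0.1106]
tool_rot: [[0.061, 0.998, 0.001], [0.998, -0.061, -0.0], [-0.0, 0.001, -1.0]]
ft_force: [-0.0, -0.3, -0.2]
grip_width: 0.0238
t 15.1 pos [ 0.508  -0.1862  0.1106] slide [-0.0014 -0.0002  0.0021] roll 0.0006 ft [-0.  -0.3 -0.2] g 0.0238 q [-33.  28.  86.   0.  66. -29.] tilt [ 0.0005 -0.0002]
```

```bash
python3 -m crank '{"slide":[[-0.0015,0,0.0007],[-0.0015,0,0.0014],[-0.0015,0,0.002],[-0.0015,0,0.0025],[-0.0015,0,0.0025],[-0.0015,0,0.0025],[-0.0015,0,0.0025],[-0.0015,0,0.0025]],"roll":[0,0,0,0,0,0,0,0],"grip":[0.015,0.015,0.015,0.015,0.015,0.018,0.021,0.025]}' 25;python3 -c "
from h import *
to(.5077,-.1876,.1085,-.0615)"
```

```text
time_s: 15.9
position: [0.5077, -0.1882, 0.108]
tool_rot: [[0.061, 0.998, 0.0], [0.998, -0.061, -0.0], [-0.0, 0.0, -1.0]]
ft_force: [-0.2, 0.7, 0.3]
grip_width: 0.0252
t 15.9 pos [ 0.5077 -0.1882  0.108 ] slide [ 0.0006 -0.     -0.0005] roll -0.0 ft [-0.2  0.7  0.3] g 0.0252 q [-33.  28.  87.   0.  66. -29.] tilt [ 0.0004 -0.0002]
```

```bash
python3 -m crank '{"slide":[[0,0,0],[0,0,0],[0,0,0],[0,0,0],[0,0,-0.01],[0,0,-0.03],[0,0,-0.065],[0,0,-0.1]],"roll":[0,0,0,0,0,0,0,0],"grip":[0.028,0.036,0.044,0.052,0.056,0.06,0.06,0.06]}' 20; python3 -c "
from h import *
to(.516,.2355,.17,-.139)
p=get_image('scene');s=observe();u,v=map(int,proj(p,s['position'])[0]);print(u,v)
f=p['frame'][v-60:v+60,u-60:u+60,::-1];cv2.imwrite(f'pics/f.png',cv2.resize(f,None,fx=4,fy=4))"
```

```text
time_s: 16.7
position: [0.5074, -0.188, 0.2096]
tool_rot: [[0.061, 0.998, -0.0], [0.998, -0.061, 0.0], [0.0, -0.0, -1.0]]
ft_force: [-0.2, -0.0, 0.5]
grip_width: 0.0597
t 16.7 pos [ 0.5074 -0.188   0.2096] slide [ 0.4232 -0.0174  0.0396] roll 0.0775 ft [-0.2 -0.   0.5] g 0.0597 q [-33.  22.  78.   0.  80. -29.] tilt [-0.0003  0.0002]
348 228
```

View pics/f.png

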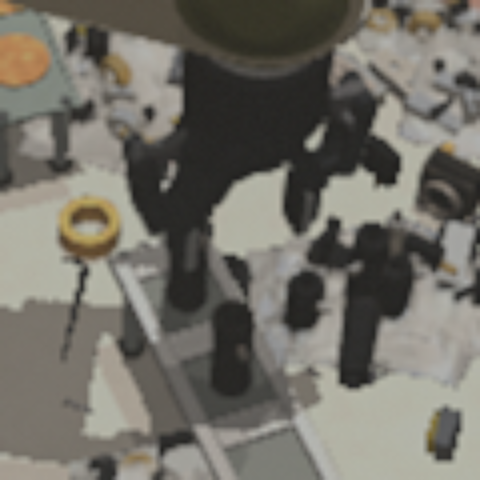

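```bash
python3 -m crank '{"slide":[[0,0,-0.012],[0.02,-0.001,-0.015],[0.06,-0.003,-0.015],[0.105,-0.005,-0.015],[0.15,-0.007,-0.015],[0.195,-0.009,-0.015],[0.24,-0.011,-0.015],[0.285,-0.013,-0.015]],"roll":[0,0,0.015,0.03,0.045,0.06,0.07,0.0775],"grip":[0.06,0.06,0.06,0.06,0.06,0.06,0.06,0.06]}' 20; python3 -m crank '{"slide":[[0.04,-0.008,0],[0.075,-0.014,0],[0.105,-0.02,0],[0.125,-0.0205,0.015],[0.135,-0.021,0.03],[0.138,-0.0213,0.05],[0.138,-0.0213,0.055],[0.138,-0.0213,0.055]],"roll":[0,0,0,0,0,0,0,0],"grip":[0.06,0.06,0.06,0.06,0.06,0.06,0.06,0.06]}' 20; python3 -c "
from h import *
to(.516,.2355,.096,-.139)
p=get_image('scene');s=observe();u,v=map(int,proj(p,s['position'])[0]);print(u,v)
f=p['frame'][v-60:v+60,u-60:u+60,::-1];cv2.imwrite(f'pics/g.png',cv2.resize(f,None,fx=4,fy=4))"
```

```text
time_s: 17.55
position: [0.5119, 0.099, 0.2236]
tool_rot: [[0.139, 0.99, 0.001], [0.99, -0.139, -0.0], [0.0, 0.001, -1.0]]
ft_force: [0.7, -0.5, -0.2]
grip_width: 0.0598
time_s: 18.35
position: [0.51, 0.2366, 0.1678]
tool_rot: [[0.139, 0.99, -0.001], [0.99, -0.139, -0.0], [-0.0, -0.001, -1.0]]
ft_force: [0.0, 0.2, 0.9]
grip_width: 0.0603
t 18.35 pos [0.51   0.2366 0.1678] slide [-0.0002  0.0061  0.0718] roll -0.0 ft [0.  0.2 0.9] g 0.0603 q [13. 26. 78. -0. 76. 21.] tilt [-0.0009 -0.0003]
276 128
```

View pics/g.png

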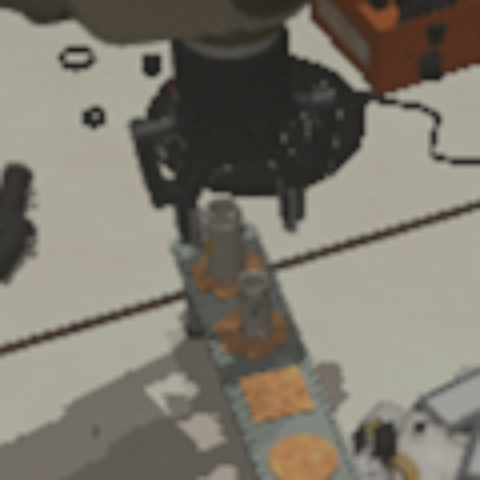

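```bash
python3 -m crank '{"slide":[[0,0.004,0.01],[0,0.0075,0.025],[0,0.0075,0.042],[0,0.0075,0.058],[0,0.0075,0.068],[0,0.0075,0.0715],[0,0.0075,0.0715],[0,0.0075,0.0715]],"roll":[0,0,0,0,0,0,0,0],"grip":[0.06,0.06,0.06,0.055,0.05,0.045,0.042,0.038]}' 20; python3 -m crank '{"slide":[[0,0,0],[0,0,0],[0,0,0],[0,0,0],[0,0,0],[0,0,0],[0,0,0],[0,0,0]],"roll":[0,0,0,0,0,0,0,0],"grip":[0.035,0.032,0.029,0.026,0.022,0.018,0.015,0.015]}' 40;python3 -c "
from h import *
to(.5037,-.2534,.205,-.0615)
p=get_image('scene');s=observe();u,v=map(int,proj(p,s['position'])[0]);print(u,v)
f=p['frame'][v-60:v+60,u-60:u+60,::-1];cv2.imwrite(f'pics/i.png',cv2.resize(f,None,fx=4,fy=4))"
```

```text
time_s: 19.2
position: [0.518, 0.2357, 0.097]
tool_rot: [[0.139, 0.99, 0.001], [0.99, -0.139, 0.0], [0.0, 0.001, -1.0]]
ft_force: [-0.0, 0.5, 0.4]
grip_width: 0.038
time_s: 20.0
position: [0.5177, 0.2357, 0.0965]
tool_rot: [[0.139, 0.99, 0.0], [0.99, -0.139, 0.0], [0.0, 0.0, -1.0]]
ft_force: [-1.7, -1.1, 4.4]
grip_width: 0.023
t 20.0 pos [0.5177 0.2357 0.0965] slide [-0.4863  0.054  -0.1085] roll -0.0775 ft [-1.7 -1.1  4.4] g 0.023 q [13. 31. 83.  0. 66. 21.] tilt [0.0003 0.0001]
279 146
```

View pics/i.png

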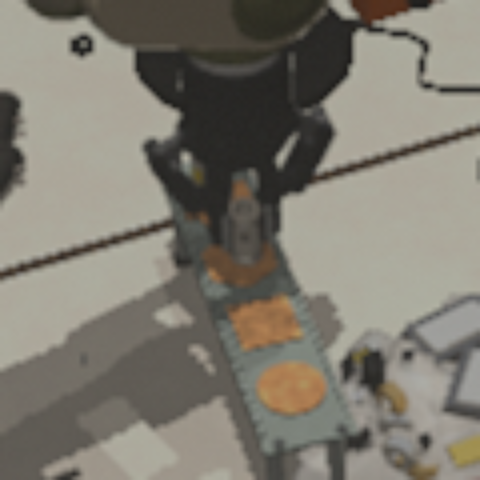

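```bash
python3 -m crank '{"slide":[[0,0,-0.01],[0,0,-0.03],[0,0,-0.06],[0,0,-0.09],[-0.01,0.001,-0.11],[-0.035,0.003,-0.117],[-0.07,0.006,-0.117],[-0.11,0.01,-0.117]],"roll":[0,0,0,0,0,-0.01,-0.02,-0.03],"grip":[0.015,0.015,0.015,0.015,0.015,0.015,0.015,0.015]}' 45; python3 -c "
from h import *
to(.5037,-.2534,.213,-.0615)"
```

```text
time_s: 20.85
position: [0.512, 0.1248, 0.214]
tool_rot: [[0.107, 0.994, 0.001], [0.994, -0.107, 0.0], [0.0, 0.001, -1.0]]
ft_force: [0.4, -0.6, -0.3]
grip_width: 0.0226
t 20.85 pos [0.512  0.1248 0.214 ] slide [-0.3769  0.0321  0.0009] roll -0.0456 ft [ 0.4 -0.6 -0.3] g 0.0226 q [ 1. 20. 80.  0. 80.  7.] tilt [0.0008 0.    ]
```

```bash
python3 -m crank '{"slide":[[-0.045,0.004,0],[-0.09,0.008,0],[-0.135,0.012,0],[-0.18,0.0155,0],[-0.225,0.019,0],[-0.27,0.023,0],[-0.315,0.027,0],[-0.35,0.03,0]],"roll":[-0.01,-0.02,-0.03,-0.04,-0.045,-0.0456,-0.0456,-0.0456],"grip":[0.015,0.015,0.015,0.015,0.015,0.015,0.015,0.015]}' 45; python3 -m crank '{"slide":[[-0.015,0,0],[-0.025,0,0],[-0.027,0,0.015],[-0.027,0,0.04],[-0.027,0,0.065],[-0.027,0,0.085],[-0.027,0,0.095],[-0.027,0,0.095]],"roll":[0,0,0,0,0,0,0,0],"grip":[0.015,0.015,0.015,0.015,0.015,0.015,0.015,0.015]}'; python3 -c "
from h import *
to(.5037,-.2534,.0935,-.0615)"
```

```text
time_s: 21.65
position: [0.5036, -0.2284, 0.2137]
tool_rot: [[0.065, 0.998, 0.0], [0.998, -0.065, -0.0], [-0.0, 0.0, -1.0]]
ft_force: [0.2, 0.8, 0.1]
grip_width: 0.0227
time_s: 22.45
position: [0.5021, -0.2517, 0.1176]
tool_rot: [[0.062, 0.998, -0.002], [0.998, -0.062, 0.001], [0.001, -0.002, -1.0]]
ft_force: [-0.1, 0.5, 0.4]
grip_width: 0.0225
t 22.45 pos [ 0.5021 -0.2517  0.1176] slide [-0.0016  0.0017  0.0241] roll -0.0009 ft [-0.1  0.5  0.4] g 0.0225 q [-39.  29.  82.   0.  69. -35.] tilt [-0.0017  0.0015]
```

```bash
python3 -m crank '{"slide":[[-0.001,0.001,0.008],[-0.001,0.001,0.014],[-0.001,0.001,0.019],[-0.001,0.001,0.022],[-0.001,0.001,0.0235],[-0.001,0.001,0.0235],[-0.001,0.001,0.0235],[-0.001,0.001,0.0235]],"roll":[0,0,0,0,0,0,0,0],"grip":[0.015,0.015,0.015,0.015,0.015,0.015,0.015,0.015]}'; python3 -c "
from h import *
to(.5037,-.2534,.0935,-.0615)"
```

```text
time_s: 23.25
position: [0.5033, -0.2539, 0.095]
tool_rot: [[0.063, 0.998, 0.0], [0.998, -0.063, -0.0], [-0.0, 0.0, -1.0]]
ft_force: [-0.0, -0.3, -0.6]
grip_width: 0.0229
t 23.25 pos [ 0.5033 -0.2539  0.095 ] slide [0.0005 0.0003 0.0015] roll -0.0019 ft [-0.  -0.3 -0.6] g 0.0229 q [-39.  31.  84.   0.  65. -35.] tilt [ 0.0003 -0.0003]
```

```bash
python3 -m crank '{"slide":[[0,0,0.0005],[0,0,0.001],[0,0,0.0015],[0,0,0.0018],[0,0,0.0018],[0,0,0.0018],[0,0,0.0018],[0,0,0.0018]],"roll":[0,0,0,0,0,0,0,0],"grip":[0.015,0.015,0.015,0.015,0.015,0.018,0.021,0.024]}' 25;python3 -m crank '{"slide":[[0,0,0],[0,0,0],[0,0,0],[0,0,0],[0,0,-0.01],[0,0,-0.03],[0,0,-0.065],[0,0,-0.1]],"roll":[0,0,0,0,0,0,0,0],"grip":[0.028,0.036,0.044,0.052,0.056,0.06,0.06,0.06]}' 20; python3 -c "
from h import *
to(.520,.302,.225,-.139)
p=get_image('scene');s=observe();u,v=map(int,proj(p,s['position'])[0]);print(u,v)
f=p['frame'][v-60:v+60,u-60:u+60,::-1];cv2.imwrite(f'pics/j.png',cv2.resize(f,None,fx=4,fy=4))"
```

```text
time_s: 24.05
position: [0.5033, -0.2538, 0.0931]
tool_rot: [[0.063, 0.998, 0.0], [0.998, -0.063, -0.0], [-0.0, 0.0, -1.0]]
ft_force: [-0.3, -0.2, 0.3]
grip_width: 0.0241
time_s: 24.85
position: [0.5031, -0.2537, 0.1948]
tool_rot: [[0.063, 0.998, -0.0], [0.998, -0.063, 0.0], [0.0, -0.0, -1.0]]
ft_force: [0.9, -0.2, -0.3]
grip_width: 0.0599
t 24.85 pos [ 0.5031 -0.2537  0.1948] slide [ 0.5556 -0.0183 -0.0301] roll 0.0756 ft [ 0.9 -0.2 -0.3] g 0.0599 q [-39.  25.  76.  -0.  79. -35.] tilt [-0.0003  0.0002]
360 255
```

View pics/j.png

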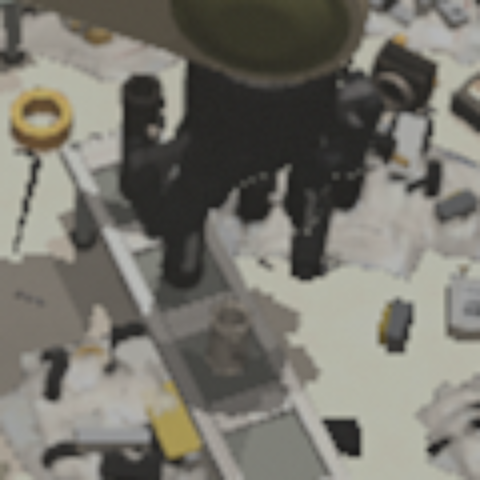

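```bash
python3 -m crank '{"slide":[[0,0,-0.02],[0,0,-0.03],[0.03,-0.001,-0.03],[0.075,-0.002,-0.03],[0.12,-0.003,-0.03],[0.165,-0.005,-0.03],[0.21,-0.007,-0.03],[0.255,-0.008,-0.03]],"roll":[0,0,0.015,0.03,0.045,0.06,0.07,0.0756],"grip":[0.06,0.06,0.06,0.06,0.06,0.06,0.06,0.06]}' 20; python3 -c "
from h import *
to(.520,.302,.16,-.139)"
```

```text
time_s: 25.7
position: [0.5111, 0.003, 0.2231]
tool_rot: [[0.139, 0.99, 0.0], [0.99, -0.139, 0.0], [0.0, 0.0, -1.0]]
ft_force: [0.4, 0.0, -0.4]
grip_width: 0.06
t 25.7 pos [0.5111 0.003  0.2231] slide [ 0.2974 -0.0328  0.0631] roll -0.0006 ft [ 0.4  0.  -0.4] g 0.06 q [-13.  18.  81.   0.  80.  -5.] tilt [0.0001 0.    ]
```

```bash
python3 -m crank '{"slide":[[0.045,-0.005,0],[0.09,-0.01,0],[0.135,-0.015,0],[0.18,-0.02,0],[0.225,-0.025,0.01],[0.265,-0.03,0.03],[0.29,-0.0325,0.05],[0.297,-0.0325,0.06]],"roll":[0,0,0,0,0,0,0,0],"grip":[0.06,0.06,0.06,0.06,0.06,0.06,0.06,0.06]}' 20; python3 -c "
from h import *
to(.520,.302,.102,-.139)
p=get_image('scene');to(.520,.302,.102,-.139);s=observe();u,v=map(int,proj(p,s['position'])[0]);print(u,v)
f=p['frame'][v-60:v+60,u-60:u+60,::-1];cv2.imwrite(f'pics/k.png',cv2.resize(f,None,fx=4,fy=4))"
```

```text
time_s: 26.5
position: [0.5193, 0.302, 0.161]
tool_rot: [[0.136, 0.991, -0.003], [0.991, -0.136, -0.001], [-0.001, -0.003, -1.0]]
ft_force: [-0.2, -0.2, -0.2]
grip_width: 0.0598
t 26.5 pos [0.5193 0.302  0.161 ] slide [0.0002 0.0009 0.059 ] roll 0.0029 ft [-0.2 -0.2 -0.2] g 0.0598 q [19. 30. 72.  0. 78. 27.] tilt [-0.0026 -0.0006]
t 26.55 pos [0.5193 0.3013 0.1601] slide [0.0009 0.0008 0.0581] roll 0.0022 ft [-1.2  1.  -1.9] g 0.0597 q [19. 30. 72.  0. 78. 27.] tilt [-0.004  -0.0011]
270 115
```

View pics/k.png

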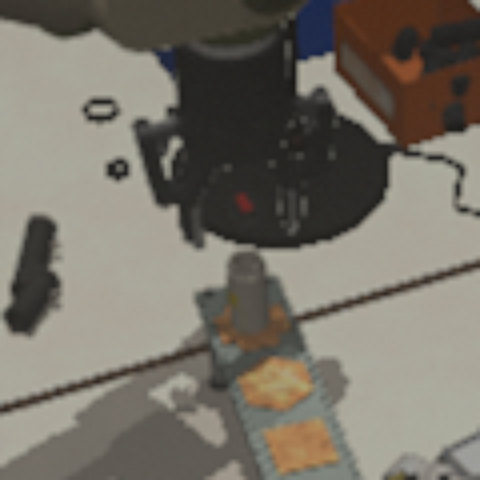

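```bash
python3 -m crank '{"slide":[[0,0.001,0.01],[0,0.001,0.025],[0,0.001,0.04],[0,0.001,0.052],[0,0.001,0.058],[0,0.001,0.058],[0,0.001,0.058],[0,0.001,0.058]],"roll":[0,0,0,0,0,0,0,0],"grip":[0.06,0.06,0.06,0.055,0.05,0.045,0.042,0.039]}' 20; python3 -c "
from h import *
to(.520,.302,.102,-.139)"
python3 -m crank '{"slide":[[0,0,0],[0,0,0],[0,0,0],[0,0,0],[0,0,0],[0,0,0],[0,0,0],[0,0,0]],"roll":[0,0,0,0,0,0,0,0],"grip":[0.037,0.034,0.031,0.028,0.024,0.02,0.018,0.018]}' 45;python3 -c "
from h import *
to(.4994,-.3228,.225,-.0615)"
```

```text
time_s: 27.35
position: [0.5218, 0.2997, 0.1058]
tool_rot: [[0.139, 0.99, 0.001], [0.99, -0.139, 0.0], [0.001, 0.001, -1.0]]
ft_force: [-0.7, -0.1, 0.7]
grip_width: 0.0387
t 27.35 pos [0.5218 0.2997 0.1058] slide [ 0.002  -0.0021  0.0038] roll -0.0001 ft [-0.7 -0.1  0.7] g 0.0387 q [19. 33. 77. -0. 70. 27.] tilt [0.0013 0.0004]
time_s: 28.15
position: [0.5213, 0.2998, 0.1053]
tool_rot: [[0.138, 0.99, 0.0], [0.99, -0.138, 0.0], [0.0, 0.0, -1.0]]
ft_force: [-2.9, -0.8, 5.4]
grip_width: 0.0277
t 28.15 pos [0.5213 0.2998 0.1053] slide [-0.6196  0.0645 -0.1198] roll -0.0774 ft [-2.9 -0.8  5.4] g 0.0277 q [19. 33. 77.  0. 70. 27.] tilt [0.0001 0.0002]
```

```bash
python3 -m crank '{"slide":[[0,0,-0.01],[0,0,-0.03],[0,0,-0.06],[0,0,-0.09],[-0.01,0.001,-0.11],[-0.035,0.003,-0.117],[-0.07,0.006,-0.117],[-0.11,0.0095,-0.117]],"roll":[0,0,0,0,0,-0.01,-0.02,-0.03],"grip":[0.018,0.018,0.018,0.018,0.018,0.018,0.018,0.018]}' 55; python3 -m crank '{"slide":[[-0.045,0.004,0],[-0.09,0.008,0],[-0.135,0.012,0],[-0.18,0.0155,0],[-0.225,0.019,0],[-0.27,0.023,0],[-0.315,0.027,0],[-0.36,0.03,0]],"roll":[-0.01,-0.02,-0.03,-0.04,-0.0455,-0.0475,-0.0475,-0.0475],"grip":[0.018,0.018,0.018,0.018,0.018,0.018,0.018,0.018]}'; python3 -c "
from h import *
to(.4994,-.324,.222,-.0615)"
```

```text
time_s: 28.95
position: [0.5154, 0.1887, 0.2224]
tool_rot: [[0.107, 0.994, 0.001], [0.994, -0.107, -0.0], [0.0, 0.001, -1.0]]
ft_force: [0.9, -1.2, -0.6]
grip_width: 0.0273
time_s: 29.75
position: [0.5059, -0.1737, 0.2224]
tool_rot: [[0.062, 0.998, 0.0], [0.998, -0.062, -0.0], [-0.0, 0.0, -1.0]]
ft_force: [0.2, 1.0, -0.7]
grip_width: 0.027
t 29.75 pos [ 0.5059 -0.1737  0.2224] slide [-0.1504  0.0028  0.0004] roll -0.0002 ft [ 0.2  1.  -0.7] g 0.027 q [-32.  21.  78.  -0.  82. -28.] tilt [ 0.0003 -0.0003]
```

```bash
python3 -m crank '{"slide":[[-0.04,0.001,0],[-0.08,0.0015,0],[-0.115,0.002,0],[-0.14,0.0028,0],[-0.15,0.0028,0.015],[-0.15,0.0028,0.04],[-0.15,0.0028,0.065],[-0.15,0.0028,0.085]],"roll":[0,0,0,0,0,0,0,0],"grip":[0.018,0.018,0.018,0.018,0.018,0.018,0.018,0.018]}'; python3 -m crank '{"slide":[[0,0,0.008],[0,0,0.014],[0,0,0.02],[0,0,0.025],[0,0,0.029],[0,0,0.031],[0,0,0.0325],[0,0,0.0325]],"roll":[0,0,0,0,0,0,0,0],"grip":[0.018,0.018,0.018,0.018,0.018,0.018,0.018,0.018]}';python3 -c "
from h import *
to(.4994,-.324,.1023,-.0615)"
```

```text
time_s: 30.55
position: [0.4994, -0.3216, 0.1358]
tool_rot: [[0.062, 0.998, -0.001], [0.998, -0.062, 0.001], [0.001, -0.001, -1.0]]
ft_force: [0.1, 0.5, 0.2]
grip_width: 0.027
time_s: 31.35
position: [0.4998, -0.3216, 0.1045]
tool_rot: [[0.061, 0.998, -0.0], [0.998, -0.061, -0.0], [-0.0, 0.0, -1.0]]
ft_force: [0.7, 0.3, -1.1]
grip_width: 0.0272
t 31.35 pos [ 0.4998 -0.3216  0.1045] slide [-0.0024 -0.0002  0.0022] roll 0.0001 ft [ 0.7  0.3 -1.1] g 0.0272 q [-44.  33.  78.  -0.  69. -41.] tilt [-0.     -0.0001]
```

```bash
python3 -m crank '{"slide":[[-0.002,0,0],[-0.0024,0,0.0007],[-0.0024,0,0.0014],[-0.0024,0,0.002],[-0.0024,0,0.0025],[-0.0024,0,0.0025],[-0.0024,0,0.0025],[-0.0024,0,0.0025]],"roll":[0,0,0,0,0,0,0,0],"grip":[0.018,0.018,0.018,0.018,0.018,0.02,0.024,0.028]}' 25;python3 -m crank '{"slide":[[0,0,0],[0,0,0],[0,0,0],[0,0,0],[0,0,-0.01],[0,0,-0.03],[0,0,-0.065],[0,0,-0.1]],"roll":[0,0,0,0,0,0,0,0],"grip":[0.031,0.036,0.044,0.052,0.056,0.06,0.06,0.06]}' 20;python3 -m crank '{"slide":[[0,0,-0.03],[0,-0.03,-0.06],[0,-0.06,-0.08],[0,-0.09,-0.08],[0,-0.11,-0.08],[0,-0.12,-0.08],[0,-0.12,-0.08],[0,-0.12,-0.08]],"roll":[0,0,0,0,0,0,0,0],"grip":[0.06,0.06,0.06,0.06,0.06,0.06,0.06,0.06]}' 20; python3 - <<'E'
from h import *
c,s=np.cos(BAY[2]),np.sin(BAY[2])
for n in('scene','top'):
    p=get_image(n);u,v=map(int,proj(p,[BAY[0],BAY[1],.1])[0])
    f=p['frame'][v-65:v+65,u-90:u+90,::-1];cv2.imwrite(f'pics/z_{n}.png',cv2.resize(f,None,fx=4.4,fy=4.4));print(u,v)
    for t in"tall_post middle_post sleeve short_post".split():
        print(n,t,[(round(d["confidence"],2),np.round(d["box"],1)) for d in silhouettes(t,p)[:2]])
E
```

```text
time_s: 32.15
position: [0.4997, -0.3241, 0.1022]
tool_rot: [[0.061, 0.998, 0.0], [0.998, -0.061, -0.0], [-0.0, 0.0, -1.0]]
ft_force: [-0.4, 1.0, 2.1]
grip_width: 0.028
time_s: 32.95
position: [0.4995, -0.3238, 0.2038]
tool_rot: [[0.061, 0.998, -0.0], [0.998, -0.061, 0.0], [0.0, -0.0, -1.0]]
ft_force: [0.4, -0.2, 1.2]
grip_width: 0.0601
time_s: 33.75
position: [0.3804, -0.3168, 0.2822]
tool_rot: [[0.061, 0.998, 0.0], [0.998, -0.061, -0.0], [-0.0, 0.0, -1.0]]
ft_force: [1.0, 0.3, -0.4]
grip_width: 0.0603
350 270
scene tall_post []
scene middle_post [(0.54, array([347.5, 261.9,   8.2,   5. ]))]
scene sleeve [(0.82, array([369.9, 300.4,  14.1,  21.8]))]
scene short_post [(0.7, array([355.6, 278.7,  13.9,  21. ]))]
405 202
top tall_post [(0.55, array([366.4, 203.9,  18.2,  19.5])), (0.32, array([391.7, 204.6,  14.6,  16.2]))]
top middle_post [(0.78, array([393.8, 203.6,  19.4,  15.4]))]
top sleeve [(0.73, array([448.2, 199.8,  18.9,  15.5]))]
top short_post [(0.56, array([420.1, 201.4,  17.5,  17.1]))]
```

View pics/z_scene.png

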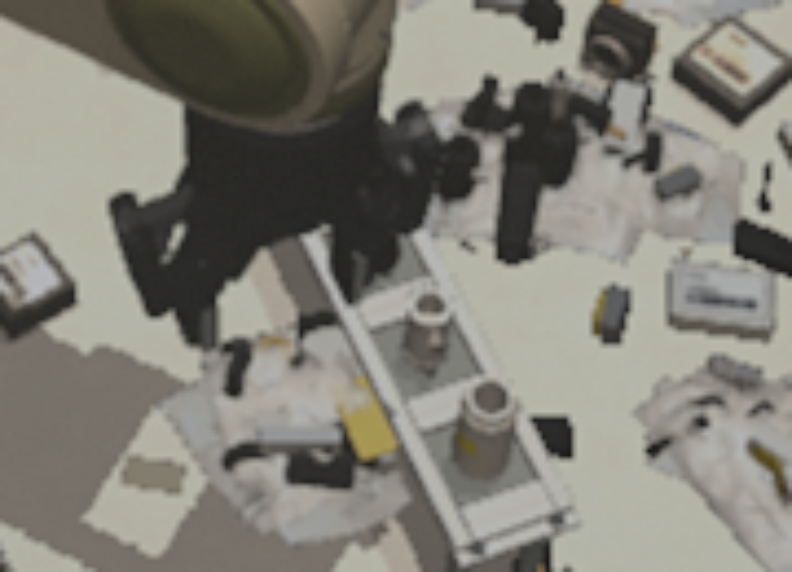

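View pics/z_top.png

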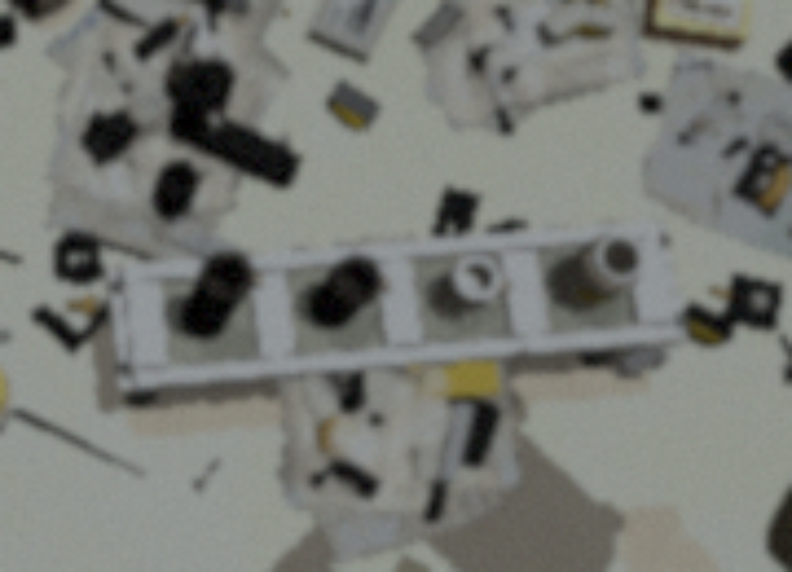

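```bash
python3 - <<'E'
from h import *
p=get_image('top')
x0=np.array([.5036,-.2261]);a=-.0628;R=np.array([[np.cos(a),-np.sin(a)],[np.sin(a),np.cos(a)]])
for n,z,c in[("tall",.180,(228,274)),("middle",.147,(358,277)),("short",.126,(479,281)),("sleeve",.139,(616,258))]:
    w=ray(p,(315+c[0]/4.4-.4,137+c[1]/4.4-.4),z);print(n,np.round(R.T@(w[:2]-x0),4))
s=observe();print(s["time_s"],s["qvel"].round(2))
E
```

```text
tall [-1.000e-04  1.034e-01]
middle [0.0006 0.0353]
short [-0.0019 -0.0295]
sleeve [ 0.0008 -0.0938]
34.3 [-0.1  -0.13  0.06 -0.07 -0.04 -0.02]
```

```bash
python3 -c "
from rig import *
print(close_job())"
```

```text
the job is handed in; nothing more can be done
None
```

I moved all four parts from the cork pads into the aluminium rack in reverse order and handed the job in at about 34 s of the 109 s allowed. From left to right the bays now hold the tall post, middle post, short post and sleeve. On the pads the order was sleeve, short, middle, tall.

- **Final check:** The last top-camera picture showed all four standing upright, each in its own bay. Measured from their tops, every part is within about 5 mm of its intended spot, against a tolerance of 15 mm. The sleeve is the furthest off, about 5 mm along the row. The gripper was open and clear of everything.
- **Disagreements:** The two cameras differed by about 2–7 mm on the starting positions, so I used averages. In the last scene-camera picture the arm hid the tall post and most of the middle post, so those two rest on the top picture. The networks also gave a weak second match for the tall post there, on the middle post, and I ignored it.
- **Forces:** The readings after each move stayed under about 6 N.

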